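# Present a sample jar to the label reader

### The arm

A 6-joint arm with a two-finger parallel gripper is mounted at the origin on the work surface. World frame = base frame: x ahead of the robot, y to its left, z up, the work surface at z = 0. Lengths are in m, angles in degrees, forces in N, time in s.
With the tool pointing down it reaches from about 0.375 to 0.9 m from the base axis. Payload 3.1 kg.
Tool frame: the origin (TCP) lies between the finger pads; the fingertips stand 11 mm ahead of it and the grasp point (between the pads) lies 8 mm behind it; z points along the fingers, y is the line along which they close (so a half turn about z gives the same grasp; the last joint's range is limited). The gripper opens to 87 mm and grips with 3 to 60 N. Pads are 19 mm wide; open, the fingers measure 117 mm over their backs; the gripper's body (75 mm by 190 mm) begins 51 mm behind the grasp point.
Start: joints at [-76.289, 30.224, 82.088, -0, 67.689, -10.227], TCP at [0.254, -0.571, 0.234] pointing down, gripper open.
Joint ranges: [-176.69, 176.69], [-43.24, 126.21], [12.49, 139.97], [-82, 262], [0, 151.66], [-163.58, 163.58]. Speed limits (degrees/s): [159.86, 159.86, 180, 180, 180, 180].

### API

Orientations are given as a 3x3 rotation matrix whose columns are the frame's x, y, z axes.
In Python, from rig import bot, viewer, workorder, models gives the robot as it stands.
- The arm moves only by the shell command python3 -m jog 'ROWS'. ROWS is JSON, a list of rows, each a list of 7 numbers: the opening, from 0 (shut) to 1 (fully open), then the shift along the tool's x, y, z in m, then the turn, a rotation vector about the tool's x, y, z in degrees. In form: [[claw, x, y, z, ax, ay, az], ...]. A call has 1 to 20 rows; each row is the pose to reach, as a shift and turn from the pose commanded when the call began, along the tool's axes at that moment; what a row does not reach only later rows make up. A row lasts 1/8 s, in which the tool goes at most 62.5 mm and 10.7 degrees, less where a joint would pass 70% of its speed; a pose out of reach is approached as far as the arm can. A call with a gripper value outside its range is refused whole. The fingers move at their own pace and stop on an object; the grip force is fixed at half the most. Time passes only in rows, so rows that repeat a pose let the fingers close. It gives the time, the measured TCP pose, the force, the opening and the grip force at its end, in the units of the state.
- bot.read_state(): the state, without advancing time (a new reading comes with each control period).
- viewer.capture(name): name is "scene" or "top" or "wrist"; returns (picture, depth): 480x640x3 uint8, blue, green, red; 480x640 float32, m along the optical axis (not along the pixel's ray), 0 where there is no reading.
- viewer.camera_info(name): a dict with "fx", "fy", "cx", "cy" (pixels), "world_to_cam" (4x4, takes a point from world to camera coordinates). Camera axes: x right, y down, z forward; pixel columns grow to the right and rows downward; lengths in m; the calibration is good to about 2 mm. A picture is of the moment at which its call begins: read the wrist's pose just before it. camera_info takes no time and is no camera call; for the wrist camera it gives the pose at the moment of the call.
- workorder.hand_in(): hands the job in; it is judged then, once.
Trained networks look in the newest picture that a camera, given by its name, has taken for a name from the list of things; names that differ only in an ending like _2 or _b are one class to them, and where a whole thing is asked for, a point or a joint stands for the part that bears it (a point fixed in the world has none). Each returns a list of dicts, best first, with "p" (0 to 1); they miss things now and then, are a little off and sometimes report something else, mostly with a low value. They report only what shows in the picture. A call takes as long as a camera call. They do not tell look-alikes from the thing itself.
- models.outline_of(camera, thing): "mask" (480x640 bool, what is visible of it).
- models.tip_of(camera, thing): "xyz" ([x, y, z] in m, in world coordinates, good to about 4 mm: a listed point, or the origin of a listed thing).
The state is a dict: "time_s": time; "joint_positions": joint angles; "qvel": joint speeds; "tau": joint torques, N m; "position": TCP position; "tcp_rot": TCP orientation; "force": force on the tool from outside, world axes, zero at the start; "moment": the same for the moment, N m; "opening": opening from 0.0 (shut) to 1.0 (fully open); "grasp_force": force on a finger pad.
Only numpy, scipy, OpenCV 4.12 (cv2) and the standard library are available. Lean on these libraries where they do the work, as an engineer would, in place of code of your own. Each camera call takes 0.05 s, during which the arm holds its last target. There are 200 camera calls.

### The job

Take the orange-capped sample jar out of the blue cool carrier, stand it on the green mat and let go, so that you can take it again with the grip turned, then stand it on the yellow spot in the label reader with its barcode facing the red window. Also slide the reader's shutter so that its tab sits on the green line, leaving the window clear. Keep the jar upright and leave the other jars, the sanitizer bottle and the blue meter where they are.

Things in the scene. Friction and masses are not known exactly. Their poses are not given: they have to be found in the camera images.
- jar: the jar to present: upright cylinder 44 mm across, 75 mm tall, 60 to 130 g, white body, orange cap (top 19 mm, same width). Origin: centre of its underside, z up. Its black-and-white barcode is on its +x side; a black bar on the cap runs from centre to rim on that side. It starts in any pocket of the carrier, label within about 0.6 rad of the carrier's +x direction.
- jar_label (a point): middle of the barcode on the jar's side: 22 mm along the jar's +x from its axis, 30 mm above its underside
- jar_white: bystander: a like jar (44 mm x 75 mm) with a white cap, in another pocket of the carrier; origin at the centre of its underside
- jar_green: bystander: a like jar (44 mm x 75 mm) with a dark green cap, in another pocket of the carrier; origin at the centre of its underside
- carrier: fixed blue cool carrier, open on top, 122 mm (x) by 192 mm (y), 85 mm tall; origin at the centre of its underside, z up. Three pockets 50 x 50 mm at x = 0, y = -60, 0, +60 mm. Standing jars reach 83 mm, 2 mm below the rim, so fingers must go down into the slots (see pocket).
- reader: fixed label reader; origin on the table under the yellow spot, z up. Grey base plate, top 6 mm above the table. White block: x -87 to -27 mm, y -135 to +45 mm, top 92 mm above the table. In its +x face is the red window, looking to the reader's +x, at y = 0, 42 mm wide.
- spot (a point): centre of the yellow spot (40 mm across) on the reader's base plate, where the jar must stand: reader's origin, 6 mm above the table
- window (a point): centre of the red window's face: 27 mm along the reader's -x from the spot, 43 mm above the table
- shutter (a joint): position (m) of the black shutter, 0 to 0.080, growing as it slides along the reader's -y. At 0 it covers the window; starts between 0 and 0.030. At 0.055 the white line of its orange tab is on the green line and the window is clear. Friction about 1.5 N; it stays where it is left.
- tab_top (a point): top centre of the shutter's orange tab, an upright block 14 mm (reader's x) by 24 mm (reader's y), 28 mm tall on top of the reader's block, so its top is 120 mm above the table; centred 57 mm along the reader's -x from the spot. It can be pinched from above across its 14 mm.
- mat: fixed round green mat, 120 mm in diameter, 4 mm thick, between carrier and reader: the place to set the jar down and take it again; origin at the centre of its underside
- sanitizer: bystander: loose upright sanitizer bottle, 52 mm in diameter, 140 mm tall, 95 to 120 mm from the mat's centre, on its far (+x) or near (-x) side, across from the meter; origin at the centre of its underside
- meter: bystander: loose small blue hand-held meter lying flat, 55 x 85 x 26 mm, beside the mat across from the bottle; origin at the centre of its underside
- pocket (a point): centre of the middle pocket's floor, 8 mm above the table. Each pocket has a finger slot on its -x and +x side, 34 mm wide (y), reaching to 53 mm from the pocket's centre, as deep as the pocket: fingers fit only with their closing line along the carrier's x axis.
- fence (a point): top middle of the clear plastic fence facing the window: x +27 to +33 mm, y -40 to +40 mm of the reader, top 80 mm above the table. The channel between block and fence, 54 mm wide, is open above and at both y ends: fingers go in with their closing line along the reader's y axis.
Not all that is in view belongs to the job. Of the things that look like the mat, the smaller one is meant.

How it is judged (in metres and radians):
On the way:
1. the jar stands on the mat, let go (horizontal distance between jar and mat below 0.045 m and height (world z) of jar below 0.01 m and angle between jar's own z axis and vertical below 0.1 rad and contact force between the fingers and jar below 0.05 N and linear speed of jar below 0.03 m/s), for 0.2 s.
At the end, for the whole second after the job is handed in: The jar stands upright and at rest in the reader, its axis within 14 mm of the yellow spot's centre, its barcode facing the window within 0.3 rad (17 degrees), and the shutter's tab is within 7 mm of the green line (joint 0.048 to 0.062) (horizontal distance between jar and spot below 0.014 m and z of jar in the frame of spot below 0.005 m and angle between jar's own z axis and vertical below 0.1 rad and angle between the x axis of jar and the x axis of reader, either way round below 0.3 rad and horizontal distance between jar_label and window below 0.025 m and linear speed of jar below 0.02 m/s and value of joint shutter between 0.048 and 0.062 m); the robot touches nothing.
It fails at once if the jar is tipped over (angle between jar's own z axis and vertical above 0.6 rad).
It fails at once if another jar is moved (distance of any of jar_white, jar_green from where it was at the start of the episode above 0.03 m).
It fails at once if the sanitizer bottle or the meter is displaced by more than 25 mm or the bottle tipped (distance of any of sanitizer, meter from where it was at the start of the episode above 0.025 m or angle between sanitizer's own z axis and vertical above 0.4 rad).
It also fails if it takes over 72 s, if anything falls off the work surface, if the arm or the gripper's body presses on something with over 40 N, if the wrist force passes 120 N, or if a joint passes its speed limit or range.

## Working session

There is one attempt and no reset: what is moved stays moved. The work goes in short steps, Python scripts to look and compute and a shell command to move; the robot and the scene stay as the last step left them, time stands still between calls to the robot, and variables do not carry over. Pictures are saved under pics/ and viewed, at most 10 in all, crops included, and the job is handed in when it is done.

```bash
mkdir -p pics && ls && cat > h.py <<'E'
import numpy as np, cv2
from rig import bot, viewer, workorder, models
np.set_printoptions(precision=4,suppress=True)
def deproj(cam,depth,mask):
    i=viewer.camera_info(cam);v,u=np.nonzero(mask&(depth>0));z=depth[v,u]
    P=np.stack([(u-i['cx'])/i['fx']*z,(v-i['cy'])/i['fy']*z,z,np.ones_like(z)])
    return (np.linalg.inv(i['world_to_cam'])@P)[:3].T
def proj(cam,p):
    i=viewer.camera_info(cam);q=np.array(i['world_to_cam'])@np.append(p,1)
    return (i['fx']*q[0]/q[2]+i['cx'],i['fy']*q[1]/q[2]+i['cy'])
E
python3 - <<'E'
from h import *
a,_=viewer.capture("top");b,_=viewer.capture("scene")
cv2.imwrite("pics/top.png",a);cv2.imwrite("pics/scene.png",b)
for t in "jar jar_label jar_white jar_green carrier reader spot window tab_top mat sanitizer meter pocket fence".split():
    for c in("top","scene"):
        print(t,c,[(np.round(d['xyz'],3).tolist(),round(d['p'],2),np.round(proj(c,d['xyz'])).tolist()) for d in models.tip_of(c,t)[:3]])
print(bot.read_state())
E
```

```text
pics
jar top [([0.533, 0.188, 0.008], 0.55, [237.0, 238.0])]
jar scene [([0.527, 0.19, 0.007], 0.65, [404.0, 306.0])]
jar_label top [([0.552, 0.199, 0.038], 0.91, [228.0, 226.0]), ([0.64, -0.068, -0.004], 0.48, [366.0, 183.0])]
jar_label scene [([0.551, 0.199, 0.038], 0.69, [408.0, 304.0])]
jar_white top [([0.529, 0.256, 0.009], 0.68, [202.0, 240.0]), ([0.525, 0.25, 0.007], 0.3, [205.0, 242.0])]
jar_white scene [([0.528, 0.251, 0.01], 0.61, [437.0, 313.0]), ([0.438, -0.005, -0.002], 0.18, [321.0, 256.0])]
jar_green top [([0.526, 0.311, 0.009], 0.66, [173.0, 241.0]), ([0.595, -0.227, -0.004], 0.43, [446.0, 204.0])]
jar_green scene [([0.521, 0.309, 0.009], 0.82, [470.0, 318.0])]
carrier top [([0.528, 0.256, -0.001], 0.77, [203.0, 241.0])]
carrier scene [([0.529, 0.249, 0.004], 0.68, [436.0, 316.0])]
reader top [([0.594, -0.226, -0.004], 0.73, [446.0, 205.0])]
reader scene [([0.598, -0.234, -0.003], 0.68, [185.0, 283.0])]
spot top [([0.599, -0.23, 0.004], 0.93, [449.0, 202.0])]
spot scene [([0.55, 0.194, 0.037], 0.72, [405.0, 304.0])]
window top [([0.572, -0.234, 0.041], 0.58, [456.0, 2
[... 1038 characters left out ...]
8, -0.228, 0.082], 0.68, [173.0, 261.0]), ([0.544, -0.249, 0.117], 0.41, [182.0, 217.0]), ([0.438, -0.005, -0.004], 0.33, [321.0, 257.0])]
{'time_s': 1.5, 'joint_positions': array([-76.29  ,  30.2237,  82.0881,   0.0012,  67.6894, -10.2267]), 'qvel': array([-0.0566, -0.1143,  0.0076, -0.0788,  0.0171,  0.026 ]), 'tau': array([ -0.0004, -44.0003, -17.6978,   0.0634,   0.0506,  -0.    ]), 'position': array([ 0.2536, -0.5712,  0.2335]), 'tcp_rot': array([[ 0.914 ,  0.4057,  0.    ],
       [ 0.4057, -0.914 ,  0.    ],
       [ 0.    , -0.    , -1.    ]]), 'force': array([ 0.0076, -0.0574,  0.2907]), 'moment': array([-0.0097, -0.0012, -0.0072]), 'grasp_force': 0.0, 'opening': 0.9964472245831009}
```

View pics/top.png

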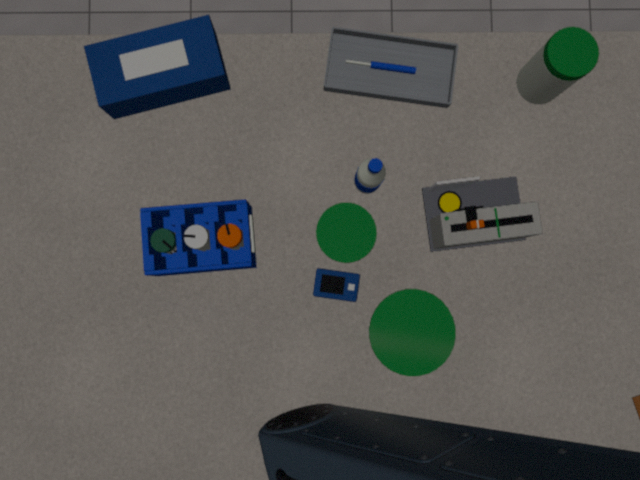

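View pics/scene.png

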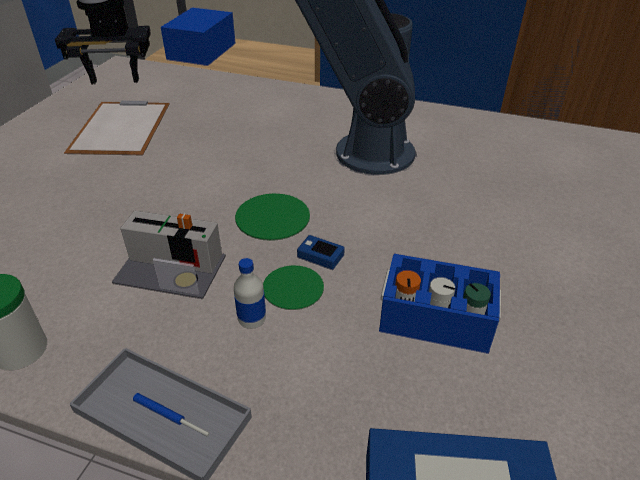

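Two things look like the mat in the top picture: (346,232), about 60 px across, and (411,335), about 87 px across. The smaller one, at (346,232), fits because it lies between carrier and reader with the bottle and meter beside it. I'll confirm it in a crop and get the yaws from depth.

```bash
python3 - <<'E'
from h import *
a,d=viewer.capture("top")
P=deproj("top",d,np.ones(d.shape,bool))
def yaw(sel,n):
    (c,s,ang)=cv2.minAreaRect(sel[:,:2].astype(np.float32)*1000);print(n,np.round(c),np.round(s),round(ang,1),len(sel))
x,y,z=P.T
yaw(P[(z>.086)&(z<.098)&(x>.45)&(x<.7)&(y<-.13)&(y>-.45)],"reader top")
yaw(P[(z>.079)&(z<.091)&(x>.42)&(x<.65)&(y<.4)&(y>.12)],"carrier rim")
yaw(P[(z>.11)&(z<.13)&(x>.48)&(x<.62)&(y<-.18)&(y>-.45)],"tab")
g=(a[...,1]>80)&(a[...,2]<50)&(a[...,0]<80)
n,l,st,c=cv2.connectedComponentsWithStats(g.astype(np.uint8))
for i in range(1,n):
    if st[i,4]>800:
        Q=deproj("top",d,l==i);print("green",st[i],Q.mean(0),np.ptp(Q,0))
cv2.imwrite("pics/crop.png",cv2.resize(a[160:390,200:560],None,fx=2.2,fy=2.2,interpolation=cv2.INTER_CUBIC))
E
```

```text
reader top [ 549. -281.] [ 65. 181.] 6.3 3196
carrier rim [529. 251.] [123. 193.] 4.2 4797
tab [ 542. -246.] [14. 24.] 6.4 128
green [ 316  203   60   60 2241] [ 0.5401 -0.0232  0.0051] [0.1169 0.1163 0.0124]
green [ 370  289   85   87 4091] [ 0.3423 -0.1436  0.0065] [0.166  0.1647 0.0146]
```

View pics/crop.png

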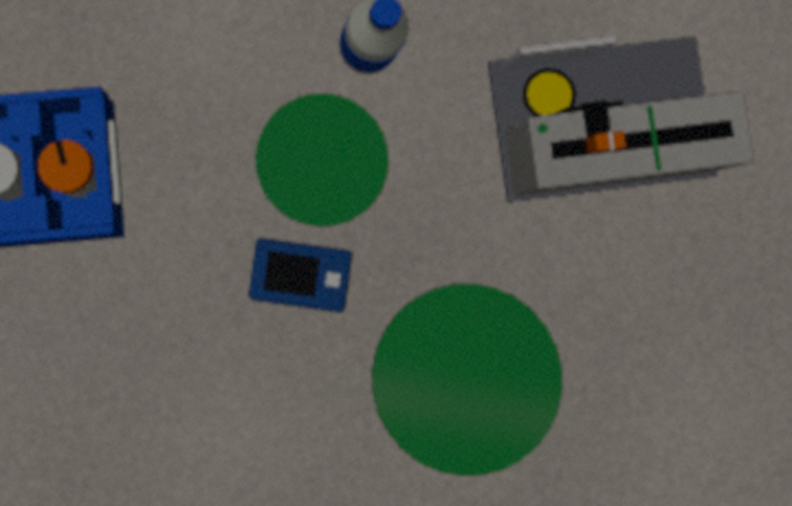

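The crop shows the small mat at crop pixel (322,160), measured 0.117 m across, so it is the 120 mm one at world (0.540,-0.024). The tab is at crop (606,141), with the green line to its right at (655,138). Shutter first: move above the tab.

```bash
python3 -m jog '[[0.5,0.395,-0.180,-0.016,0,0,-72.3],[0.5,0.395,-0.180,-0.016,0,0,-72.3],[0.5,0.395,-0.180,-0.016,0,0,-72.3],[0.5,0.395,-0.180,-0.016,0,0,-72.3],[0.5,0.395,-0.180,-0.016,0,0,-72.3],[0.5,0.395,-0.180,-0.016,0,0,-72.3],[0.5,0.395,-0.180,-0.016,0,0,-72.3],[0.5,0.395,-0.180,-0.016,0,0,-72.3],[0.5,0.395,-0.180,-0.016,0,0,-72.3],[0.5,0.395,-0.180,-0.016,0,0,-72.3],[0.5,0.395,-0.180,-0.016,0,0,-72.3]]'
python3 - <<'E'
from h import *
print(bot.read_state()['tcp_rot'])
a,d=viewer.capture("wrist");cv2.imwrite("pics/w1.png",a)
P=deproj("wrist",d,np.ones(d.shape,bool));x,y,z=P.T
for n,s in(("block",(z>.086)&(z<.098)),("tab",(z>.112)&(z<.126))):
    s&=(x>.45)&(x<.7)&(y<-.13)&(y>-.45)
    if s.sum()>10: print(n,cv2.minAreaRect(P[s,:2].astype(np.float32)*1000),s.sum())
for t in("tab_top","spot","window","reader"): print(t,[(np.round(q['xyz'],4),round(q['p'],2)) for q in models.tip_of("wrist",t)[:2]])
E
```

```text
time_s: 2.92
position: [0.5407, -0.2477, 0.2495]
tcp_rot: [[-0.106, 0.994, -0.0], [0.994, 0.106, 0.0], [0.0, -0.0, -1.0]]
force: [-0.0, 0.3, -0.8]
opening: 0.499
grasp_force: 0.0
[[-0.1061  0.9944 -0.0003]
 [ 0.9944  0.1061  0.0001]
 [ 0.0001 -0.0003 -1.    ]]
block ((547.21533203125, -274.5248718261719), (65.59131622314453, 164.7488250732422), 6.338812828063965) 13642
tab ((541.2551879882812, -247.2617645263672), (14.704379081726074, 23.39935874938965), 6.342995643615723) 628
tab_top [(array([ 0.5459, -0.2456,  0.12  ]), 0.66)]
spot [(array([ 0.5997, -0.2327,  0.0069]), 0.62)]
window [(array([ 0.5706, -0.2343,  0.038 ]), 0.95), (array([ 0.5946, -0.2315,  0.0071]), 0.53)]
reader [(array([ 0.5934, -0.2328,  0.0027]), 0.59)]
```

View pics/w1.png

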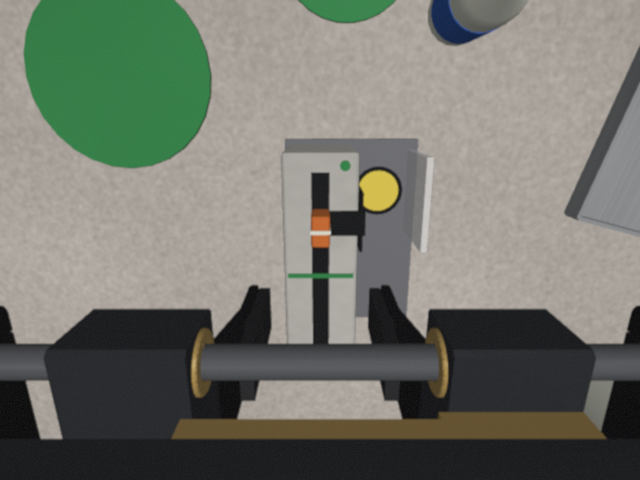

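The wrist view shows the orange tab at (321,232), the green line at v=275, and the TCP centred over the tab in x. The shutter is at about 0.010, so it needs to move about 45 mm along tool -x.

```bash
python3 -m jog '[[0.5,0,0.0005,0.06,0,0,0],[0.5,0,0.0005,0.11,0,0,0],[0.5,0,0.0005,0.139,0,0,0],[0.5,0,0.0005,0.139,0,0,0],[0,0,0.0005,0.139,0,0,0],[0,0,0.0005,0.139,0,0,0],[0,0,0.0005,0.139,0,0,0],[0,0,0.0005,0.139,0,0,0],[0,-0.01,0.0005,0.139,0,0,0],[0,-0.025,0.0005,0.139,0,0,0],[0,-0.040,0.0005,0.139,0,0,0],[0,-0.045,0.0005,0.139,0,0,0],[0,-0.045,0.0005,0.139,0,0,0],[0,-0.045,0.0005,0.139,0,0,0]]'
python3 -m jog '[[0.5,0,0,0,0,0,0],[0.5,0,0,0,0,0,0],[0.5,0,0,0,0,0,0],[0.5,0,0,-0.05,0,0,0],[0.5,0,0,-0.11,0,0,0],[0.5,0,0,-0.14,0,0,0],[0.5,0,0,-0.14,0,0,0]]'
python3 - <<'E'
from h import *
a,d=viewer.capture("wrist");cv2.imwrite("pics/w2.png",a)
P=deproj("wrist",d,np.ones(d.shape,bool));x,y,z=P.T
for n,s in(("block",(z>.086)&(z<.098)),("tab",(z>.112)&(z<.126))):
    s&=(x>.45)&(x<.7)&(y<-.13)&(y>-.45)
    if s.sum()>10: print(n,cv2.minAreaRect(P[s,:2].astype(np.float32)*1000),s.sum())
hsv=cv2.cvtColor(a,cv2.COLOR_BGR2HSV)
X=P.reshape(-1,3)
v,u=np.nonzero(d>0); h=hsv[v,u]
g=(h[:,0]>50)&(h[:,0]<75)&(h[:,1]>90)&(z>.08)&(z<.125)
Q=P[g]; far=Q[Q[:,1]<-.255]; print("line",np.median(far,0),len(far))
E
```

```text
time_s: 4.92
position: [0.5463, -0.2921, 0.1115]
tcp_rot: [[-0.109, 0.994, -0.001], [0.994, 0.109, -0.002], [-0.002, -0.001, -1.0]]
force: [-3.7, -1.2, 5.8]
opening: 0.158
grasp_force: 30.0
time_s: 5.8
position: [0.5486, -0.2919, 0.2535]
tcp_rot: [[-0.109, 0.994, 0.006], [0.994, 0.109, -0.004], [-0.005, 0.005, -1.0]]
force: [0.3, 0.6, 0.5]
opening: 0.5
grasp_force: 0.0
block ((546.0678100585938, -280.9384460449219), (65.65665435791016, 179.23419189453125), 6.359160900115967) 16145
tab ((544.65478515625, -291.6617126464844), (14.151744842529297, 24.13611602783203), 5.83867073059082) 605
line [ 0.7933 -0.4024  0.1212] 346
```

View pics/w2.png

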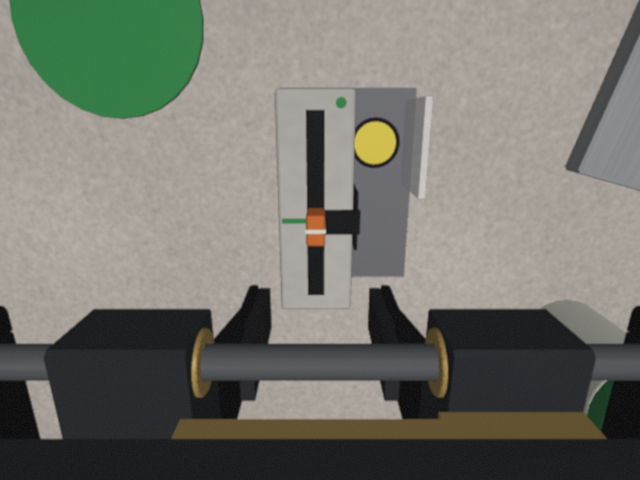

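The tab now sits 55.5 mm along reader -y, so the shutter is on the line. In the picture the tab is at (315,230) and the line at v=221; that offset is parallax. Next I move above the orange jar.

```bash
python3 -m jog '[[0.71,0.481,0.036,0,0,0,2],[0.71,0.481,0.036,0,0,0,2],[0.71,0.481,0.036,0,0,0,2],[0.71,0.481,0.036,0,0,0,2],[0.71,0.481,0.036,0,0,0,2],[0.71,0.481,0.036,0,0,0,2],[0.71,0.481,0.036,0,0,0,2],[0.71,0.481,0.036,0,0,0,2],[0.71,0.481,0.036,0,0,0,2],[0.71,0.481,0.036,0,0,0,2],[0.71,0.481,0.036,0,0,0,2],[0.71,0.481,0.036,0,0,0,2]]'
python3 - <<'E'
from h import *
print(bot.read_state()['position'])
a,d=viewer.capture("wrist");cv2.imwrite("pics/w3.png",a)
P=deproj("wrist",d,np.ones(d.shape,bool));x,y,z=P.T
s=(z>.079)&(z<.091)&(x>.42)&(x<.65)&(y<.4)&(y>.12)
print("rim",cv2.minAreaRect(P[s,:2].astype(np.float32)*1000))
hsv=cv2.cvtColor(a,cv2.COLOR_BGR2HSV)
o=(hsv[...,0]>4)&(hsv[...,0]<20)&(hsv[...,1]>150)&(hsv[...,2]>70)
n,l,st,c=cv2.connectedComponentsWithStats(o.astype(np.uint8));i=1+st[1:,4].argmax()
cn=cv2.findContours((l==i).astype(np.uint8),0,2)[0][0]; hull=np.zeros(o.shape,np.uint8);cv2.fillConvexPoly(hull,cv2.convexHull(cn),1)
Q=deproj("wrist",d,hull>0);Q=Q[(Q[:,2]>.078)&(Q[:,2]<.088)]
print("cap",st[i],Q.mean(0),cv2.minEnclosingCircle(Q[:,:2].astype(np.float32)*1000))
c0=np.array(cv2.minEnclosingCircle(Q[:,:2].astype(np.float32)*1000)[0])/1000
B=deproj("wrist",d,(hull>0)&(hsv[...,2]<50));B=B[(B[:,2]>.078)&(B[:,2]<.088)]
r=B[:,:2]-c0;B=B[np.hypot(*r.T)<.02];m=B[:,:2].mean(0)-c0
print("bar",m,np.degrees(np.arctan2(m[1],m[0])),len(B))
for t in("jar","jar_label"): print(t,[(np.round(q['xyz'],4),round(q['p'],2)) for q in models.tip_of("wrist",t)[:2]])
E
```

```text
time_s: 7.35
position: [0.5307, 0.1897, 0.2503]
tcp_rot: [[-0.072, 0.997, -0.0], [0.997, 0.072, -0.0], [-0.0, -0.0, -1.0]]
force: [0.1, -0.5, -0.2]
opening: 0.714
grasp_force: 0.0
[0.5307 0.1897 0.2503]
rim ((528.4088745117188, 249.9413604736328), (122.50325012207031, 192.2350311279297), 4.110908031463623)
cap [ 294  191   51   53 2029] [0.5307 0.191  0.0829] ((530.7841186523438, 190.33074951171875), 21.77579116821289)
bar [0.0106 0.002 ] 10.892644028343689 75
jar [(array([0.5325, 0.1936, 0.0068]), 0.86)]
jar_label [(array([0.5513, 0.1936, 0.0363]), 0.75), (array([ 0.6396, -0.0702,  0.0031]), 0.59)]
```

View pics/w3.png

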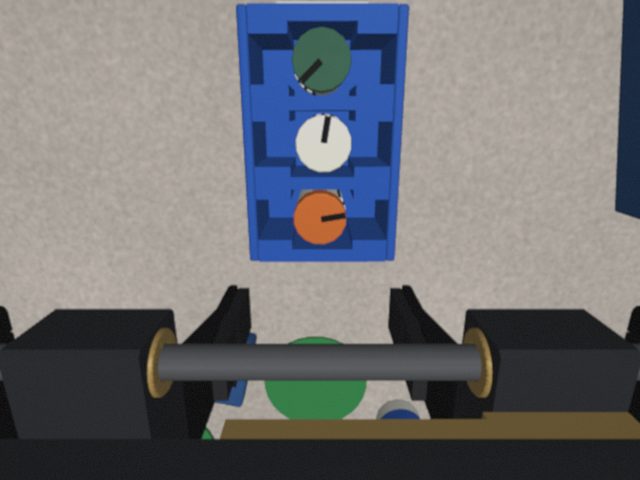

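The orange cap is at (321,219), and its bar points to (345,215), so the jar's yaw is about 12° in world. That is about 8° ahead of the closing line. Grasp and lift.

```bash
python3 -m jog '[[0.71,0.001,0,0.06,0,0,0],[0.71,0.001,0,0.11,0,0,0],[0.71,0.001,0,0.14,0,0,0],[0.71,0.001,0,0.17,0,0,0],[0.71,0.001,0,0.20,0,0,0],[0.71,0.001,0,0.20,0,0,0],[0.71,0.001,0,0.20,0,0,0],[0,0.001,0,0.20,0,0,0],[0,0.001,0,0.20,0,0,0],[0,0.001,0,0.20,0,0,0],[0,0.001,0,0.20,0,0,0],[0,0.001,0,0.20,0,0,0]]' && python3 -m jog '[[0,0,0,-0.02,0,0,0],[0,0,0,-0.06,0,0,0],[0,0,0,-0.10,0,0,0],[0,0,0,-0.15,0,0,0],[0,0,0,-0.20,0,0,0],[0,0,0,-0.20,0,0,0],[0,0,0,-0.20,0,0,0]]'
```

```text
time_s: 9.0
position: [0.531, 0.1921, 0.0514]
tcp_rot: [[-0.074, 0.997, 0.001], [0.997, 0.074, 0.0], [0.0, 0.001, -1.0]]
force: [-0.5, 0.2, 5.9]
opening: 0.499
grasp_force: 30.0
time_s: 9.88
position: [0.5295, 0.1918, 0.2499]
tcp_rot: [[-0.074, 0.997, -0.002], [0.997, 0.074, -0.0], [-0.0, -0.002, -1.0]]
force: [0.2, -0.2, -2.0]
opening: 0.5
grasp_force: 30.0
```

```bash
python3 -m jog '[[0,-0.03,-0.003,0,0,0,-10],[0,-0.06,-0.006,0,0,0,-20],[0,-0.09,-0.009,0,0,0,-30],[0,-0.12,-0.012,0,0,0,-40],[0,-0.15,-0.014,0,0,0,-50],[0,-0.18,-0.016,0,0,0,-60],[0,-0.209,-0.0188,0,0,0,-70],[0,-0.209,-0.0188,0,0,0,-80],[0,-0.209,-0.0188,0,0,0,-90],[0,-0.209,-0.0188,0,0,0,-97],[0,-0.209,-0.0188,0,0,0,-103],[0,-0.209,-0.0188,0,0,0,-103],[0,-0.209,-0.0188,0,0,0,-103]]'
python3 -m jog '[[0,0,0,0.05,0,0,0],[0,0,0,0.10,0,0,0],[0,0,0,0.15,0,0,0],[0,0,0,0.18,0,0,0],[0,0,0,0.194,0,0,0],[0,0,0,0.199,0,0,0],[0,0,0,0.199,0,0,0],[0,0,0,0.199,0,0,0]]'
```

```text
time_s: 11.5
position: [0.5264, -0.0177, 0.2494]
tcp_rot: [[-0.956, -0.295, -0.003], [-0.295, 0.956, 0.001], [0.002, 0.001, -1.0]]
force: [-0.3, 0.0, -1.2]
opening: 0.501
grasp_force: 30.0
time_s: 12.5
position: [0.528, -0.018, 0.0527]
tcp_rot: [[-0.955, -0.296, 0.002], [-0.296, 0.955, -0.001], [-0.002, -0.001, -1.0]]
force: [-0.1, -0.2, -0.6]
opening: 0.496
grasp_force: 30.0
```

```bash
python3 -m jog '[[0,0,0,0.002,0,0,0],[0,0,0,0.0035,0,0,0],[0,0,0,0.0035,0,0,0],[0,0,0,0.0035,0,0,0]]'
```

```text
time_s: 13.0
position: [0.5271, -0.0178, 0.048]
tcp_rot: [[-0.955, -0.296, -0.0], [-0.296, 0.955, 0.0], [0.0, 0.0, -1.0]]
force: [-0.2, -0.6, -1.1]
opening: 0.499
grasp_force: 30.0
```

```bash
python3 -m jog '[[0,0,0,0.0007,0,0,0],[0,0,0,0.0007,0,0,0]]'; python3 -m jog '[[0.85,0,0,0,0,0,0],[0.85,0,0,0,0,0,0],[0.85,0,0,0,0,0,0],[0.85,0,0,-0.03,0,0,0],[0.85,0,0,-0.09,0,0,0],[0.85,0,0,-0.15,0,0,0],[0.85,0,0,-0.20,0,0,0],[0.85,0,0,-0.20,0,0,0]]'
cat > cap.py <<'E'
from h import *
s=bot.read_state();print(s['position'])
a,d=viewer.capture("wrist");cv2.imwrite("pics/w.png",a)
hsv=cv2.cvtColor(a,cv2.COLOR_BGR2HSV)
o=(hsv[...,0]>4)&(hsv[...,0]<20)&(hsv[...,1]>150)&(hsv[...,2]>70);o[300:]=0
n,l,st,c=cv2.connectedComponentsWithStats(o.astype(np.uint8));i=1+st[1:,4].argmax()
cn=cv2.findContours((l==i).astype(np.uint8),0,2)[0][0]; hull=np.zeros(o.shape,np.uint8);cv2.fillConvexPoly(hull,cv2.convexHull(cn),1)
Q=deproj("wrist",d,hull>0);zt=np.percentile(Q[:,2],90);k=lambda A:A[abs(A[:,2]-zt)<.006]
c0,r=cv2.minEnclosingCircle(k(Q)[:,:2].astype(np.float32)*1000);c0=np.array(c0)/1000
B=k(deproj("wrist",d,(hull>0)&(hsv[...,2]<70)))[:,:2]-c0;B=B[np.hypot(*B.T)<.02];m=B.mean(0)
print("cap",st[i],"top z",zt,"centre",c0,r,"yaw",np.degrees(np.arctan2(m[1],m[0])),len(B))
E
python3 cap.py
```

```text
time_s: 13.25
position: [0.5272, -0.0179, 0.0475]
tcp_rot: [[-0.955, -0.296, 0.0], [-0.296, 0.955, -0.0], [-0.0, -0.0, -1.0]]
force: [-0.6, 0.5, 0.8]
opening: 0.502
grasp_force: 30.0
time_s: 14.25
position: [0.5298, -0.0184, 0.2518]
tcp_rot: [[-0.955, -0.297, 0.01], [-0.297, 0.955, -0.003], [-0.009, -0.005, -1.0]]
force: [-0.0, -1.0, 0.1]
opening: 0.853
grasp_force: 0.0
[ 0.5298 -0.0184  0.2518]
cap [ 297  188   51   52 2002] top z 0.07733273269872128 centre [ 0.5254 -0.0177] 22.008039474487305 yaw 115.08131024056974 81
```

View pics/w.png

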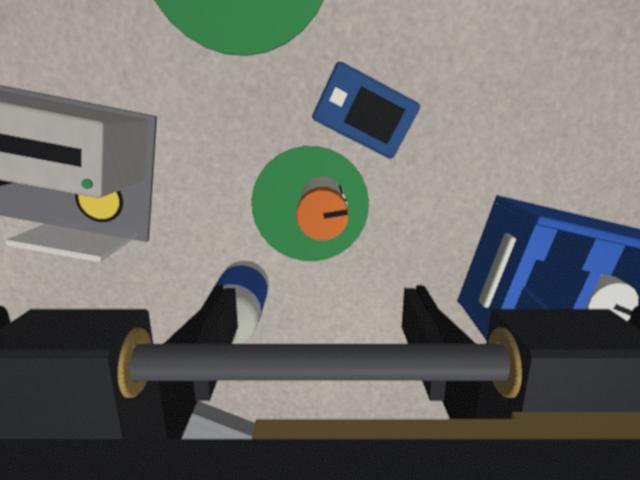

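The jar stands on the small mat (cap at (323,215), top z 0.077, yaw 115°), clear of bottle and meter. Turn the grip to 25°.

```bash
python3 -m jog '[[0.85,0,0,0,0,0,10],[0.85,0,0,0,0,0,20],[0.85,0,0,0,0,0,30],[0.85,0,0,0,0,0,40],[0.85,0,0,0,0,0,50],[0.85,0,0,0,0,0,60],[0.85,0,0,0,0,0,70],[0.85,0,0,0,0,0,80],[0.85,0,0,0,0,0,82.2],[0.85,0,0,0,0,0,82.2],[0.85,0,0,0,0,0,82.2]]'; python3 cap.py
```

```text
time_s: 15.68
position: [0.5265, -0.0177, 0.2462]
tcp_rot: [[-0.424, 0.906, -0.002], [0.906, 0.424, 0.001], [0.002, -0.002, -1.0]]
force: [-0.4, -0.8, -0.9]
opening: 0.851
grasp_force: 0.0
[ 0.5265 -0.0177  0.2462]
cap [ 297  192   52   54 2072] top z 0.08014020623394114 centre [ 0.5289 -0.0178] 22.03035545349121 yaw 117.80403799217562 100
```

```bash
python3 -m jog '[[0.85,0,0,0.06,0,0,0],[0.85,0,0,0.11,0,0,0],[0.85,0,0,0.15,0,0,0],[0.85,0,0,0.18,0,0,0],[0.85,0,0,0.196,0,0,0],[0.85,0,0,0.196,0,0,0],[0.85,0,0,0.196,0,0,0],[0,0,0,0.196,0,0,0],[0,0,0,0.196,0,0,0],[0,0,0,0.196,0,0,0],[0,0,0,0.196,0,0,0],[0,0,0,0.196,0,0,0],[0,0,0,0.196,0,0,0]]' && python3 -m jog '[[0,0,0,-0.02,0,0,0],[0,0,0,-0.06,0,0,0],[0,0,0,-0.10,0,0,0],[0,0,0,-0.15,0,0,0],[0,0,0,-0.20,0,0,0],[0,0,0,-0.20,0,0,0],[0,0,0,-0.20,0,0,0]]'
```

```text
time_s: 17.35
position: [0.5274, -0.0179, 0.0516]
tcp_rot: [[-0.423, 0.906, 0.001], [0.906, 0.423, -0.0], [-0.0, 0.0, -1.0]]
force: [-0.0, 1.2, 3.6]
opening: 0.501
grasp_force: 30.0
time_s: 18.23
position: [0.5261, -0.0176, 0.2504]
tcp_rot: [[-0.423, 0.906, -0.002], [0.906, 0.423, 0.0], [0.001, -0.002, -1.0]]
force: [0.0, 0.1, -1.4]
opening: 0.498
grasp_force: 30.0
```

```bash
python3 -m jog '[[0,-0.03,-0.003,0,0,0,-10],[0,-0.06,-0.006,0,0,0,-20],[0,-0.09,-0.009,0,0,0,-30],[0,-0.12,-0.013,0,0,0,-40],[0,-0.16,-0.017,0,0,0,-50],[0,-0.20,-0.021,0,0,0,-60],[0,-0.224,-0.024,0,0,0,-70.5],[0,-0.224,-0.024,0,0,0,-70.5],[0,-0.224,-0.024,0,0,0,-70.5],[0,-0.224,-0.024,0,0,0,-70.5]]'
python3 - <<'E'
from h import *
s=bot.read_state();print(s['position'],s['joint_positions'])
c=np.radians(6.33);R=np.array([[np.cos(c),-np.sin(c)],[np.sin(c),np.cos(c)]])
a,d=viewer.capture("wrist");cv2.imwrite("pics/w5.png",a)
P=deproj("wrist",d,np.ones(d.shape,bool));x,y,z=P.T
m=(z>.086)&(z<.098)&(x>.45)&(x<.7)&(y<-.13)&(y>-.45)
r=cv2.minAreaRect(P[m,:2].astype(np.float32)*1000);print(r)
Q=P[m,:2]@R;print("block reader-axes ext",np.percentile(Q,[.5,99.5],axis=0)*1000,"goal",np.array([.599,-.2305])@R*1000)
for t in("spot","fence","window"): print(t,[(np.round(q['xyz'],4),round(q['p'],2)) for q in models.tip_of("wrist",t)[:2]])
E
```

```text
time_s: 19.48
position: [0.5995, -0.2294, 0.2507]
tcp_rot: [[-0.995, -0.096, -0.002], [-0.096, 0.995, 0.001], [0.002, 0.002, -1.0]]
force: [-1.3, 0.1, -0.6]
opening: 0.499
grasp_force: 30.0
[ 0.5995 -0.2294  0.2507] [ -30.9057   30.6179   78.331     0.0146   71.1773 -126.4399]
((547.5955200195312, -282.57952880859375), (65.18124389648438, 179.67311096191406), 6.348981857299805)
block reader-axes ext [[ 480.8119 -429.5245]
 [ 543.674  -252.6849]] goal [ 569.9344 -295.1373]
spot [(array([ 0.6018, -0.2316,  0.0076]), 0.56)]
fence [(array([ 0.6233, -0.2251,  0.0844]), 0.69)]
window [(array([ 0.5694, -0.233 ,  0.0404]), 0.78)]
```

View pics/w5.png

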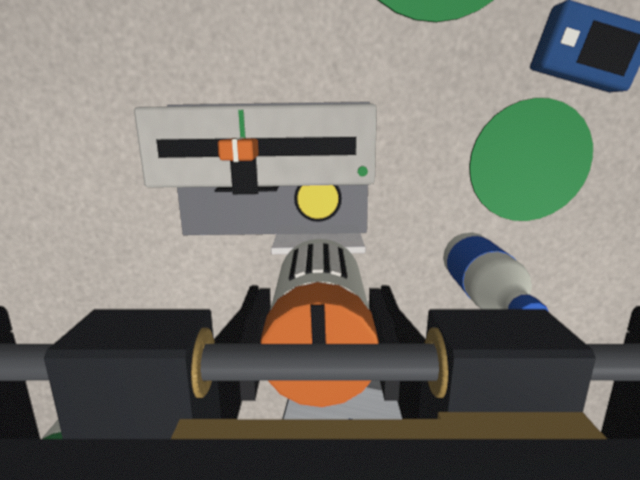

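The barcode on the held jar (319,260) faces the block, and the spot is at (318,198). Jar and spot line up, so lower it into the channel.

```bash
python3 -m jog '[[0,0,-0.0015,0.05,0,0,0],[0,0,-0.0015,0.09,0,0,0],[0,0,-0.0015,0.12,0,0,0],[0,0,-0.0015,0.14,0,0,0],[0,0,-0.0015,0.16,0,0,0],[0,0,-0.0015,0.175,0,0,0],[0,0,-0.0015,0.188,0,0,0],[0,0,-0.0015,0.192,0,0,0],[0,0,-0.0015,0.192,0,0,0],[0,0,-0.0015,0.192,0,0,0]]'
```

```text
time_s: 20.92
position: [0.6008, -0.2328, 0.0601]
tcp_rot: [[-0.995, -0.096, 0.001], [-0.096, 0.995, -0.001], [-0.001, -0.001, -1.0]]
force: [0.5, 0.5, -1.8]
opening: 0.5
grasp_force: 30.0
```

```bash
python3 -m jog '[[0,0.001,0.001,0.003,0,0,0],[0,0.001,0.001,0.0045,0,0,0],[0,0.001,0.001,0.0055,0,0,0],[0,0.001,0.001,0.0055,0,0,0],[0,0.001,0.001,0.0055,0,0,0]]'
```

```text
time_s: 21.55
position: [0.5993, -0.2316, 0.0539]
tcp_rot: [[-0.995, -0.097, 0.0], [-0.097, 0.995, -0.0], [-0.0, -0.0, -1.0]]
force: [-0.2, 0.3, -1.1]
opening: 0.498
grasp_force: 30.0
```

```bash
python3 -m jog '[[0,0,0,0.0008,0,0,0],[0,0,0,0.0008,0,0,0]]'; python3 -m jog '[[0.8,0,0,0,0,0,0],[0.8,0,0,0,0,0,0],[0.8,0,0,0,0,0,0],[0.8,0,0,-0.03,0,0,0],[0.8,0,0,-0.09,0,0,0],[0.8,0,0,-0.15,0,0,0],[0.8,0,0,-0.20,0,0,0],[0.8,0,0,-0.20,0,0,0],[0.8,0,0,-0.20,0,0,0]]'
python3 cap.py; python3 - <<'E'
from h import *
a,d=viewer.capture("wrist")
P=deproj("wrist",d,np.ones(d.shape,bool));x,y,z=P.T
k=(x>.45)&(x<.7)&(y<-.13)&(y>-.45)
for lo,hi in((.086,.098),(.112,.126)): print(cv2.minAreaRect(P[k&(z>lo)&(z<hi),:2].astype(np.float32)*1000))
E
```

```text
time_s: 21.8
position: [0.5994, -0.2316, 0.0536]
tcp_rot: [[-0.995, -0.096, 0.0], [-0.096, 0.995, -0.0], [-0.0, -0.0, -1.0]]
force: [-2.6, 0.1, 3.9]
opening: 0.504
grasp_force: 30.0
time_s: 22.92
position: [0.5986, -0.2312, 0.2523]
tcp_rot: [[-0.995, -0.096, -0.001], [-0.096, 0.995, 0.001], [0.001, 0.001, -1.0]]
force: [-0.3, 1.4, -0.5]
opening: 0.801
grasp_force: 0.0
[ 0.5986 -0.2312  0.2523]
cap [ 293  192   52   52 1983] top z 0.08085281935991925 centre [ 0.5981 -0.232 ] 21.886720657348633 yaw -171.61762486517304 91
((546.9774780273438, -282.1647644042969), (65.09516143798828, 179.6880340576172), 6.3296895027160645)
((545.669921875, -293.23907470703125), (14.880563735961914, 24.20635414123535), 6.869455814361572)
```

View pics/w.png

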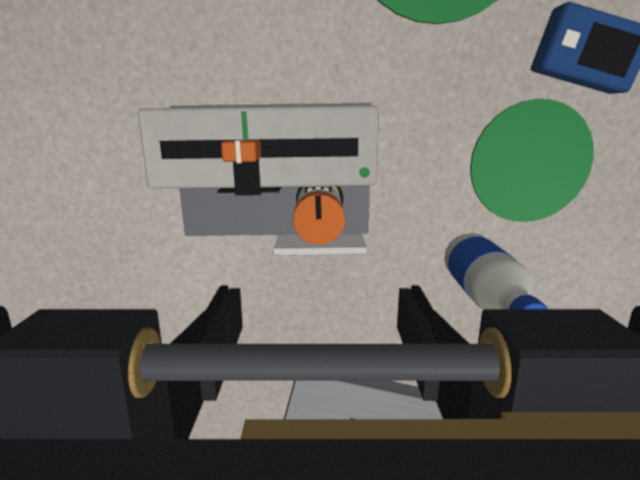

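The jar stands in the channel (cap at (319,217), top z 0.081) within about 2 mm of the spot, and its yaw is -172° against a goal of -173.7°. The tab is still about 56 mm along, and the gripper is clear. Hand in.

```bash
python3 -c "
from rig import workorder
print(workorder.hand_in())"
```

```text
the job is handed in; nothing more can be done
None
```

The job is handed in at about 23 s of the 72 s, with no verdict returned: after the mat regrasp, the jar measured about 2 mm from the yellow spot with its barcode about 2° off the window, and the shutter at about 0.056 on the green line.

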